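# Tip the oak cask with a wedge and hold it

## Task

The little oak cask is nearly empty: tip it towards its tap so that the last of the wine runs out. Take the beech wedge, lay it on the stillage plank behind the cask and slide it, thin end first, under the arch of the stand's back board between the two feet, and push slowly, without jolting the cask, until both back feet just lift clear of the plank: a few millimetres, less than a centimetre, with the front feet still standing on the plank behind the stop batten. Leave the cask itself and everything else on the bench alone, and finish while still holding the wedge in place: do not let go of it.

Things in the scene. Friction and masses are not known exactly. Their poses are not given: they have to be found in the camera images.
- wedge: Loose pale beech wedge, 200 mm long, 40 mm wide, 0.16 kg: flat underside, upper face rising evenly from 5 mm at the thin end (tip) to 45 mm at the thick end (tail), 1 in 5. Origin: centre of the underside; +x points to the tip, z up. Starts flat on the bench (z = 0) on the robot's right. Grip it across its 40 mm width near the tail (33 mm from the tail end it is 38 mm high).
- wedge_tip (a point): middle of the lower edge of the wedge's thin end, 100 mm from the wedge's origin
- wedge_tail (a point): middle of the lower edge of the wedge's thick end, 100 mm from the wedge's origin. Wood slides on wood with a friction coefficient of 0.5 to 0.7: the wedge stays where it is pushed
- stillage: Fixed dark oak stillage: a plank 425 mm long, 200 mm wide, its flat top 60 mm above the bench. Origin: on the bench below the cask's place; +x runs along the plank to the tap end. The plank reaches from x = -310 mm (clear behind the cask: room for the wedge) to x = +115 mm. A stop batten 12 mm high crosses it at the tap end, near face at x = +91 mm.
- plank (a point): on the plank's top surface above the stillage's origin (60 mm above the bench), same axes as the stillage
- cask: Loose oak cask in its saddle stand, one rigid piece, 0.7 to 1.2 kg, half of it on the back feet: cask 200 mm long, 140 mm across, steel hoops, white bung on top (180 mm above the plank), brass tap in front. Stands on the plank, front feet 0 to 5 mm short of the batten. Origin: centre of the stand's underside, level with its feet; +x points to the tap, z up. The stand is 180 mm long, 150 mm wide.
- arch_back (a point): Middle of the lower edge of the back board's outer face (cask x = -90 mm): top of the arch between the back feet, 16 mm above the plank, 90 mm wide, open right through under the stand. The cask overhangs it by 10 mm. The wedge's upper face meets it when the tip is 55 mm past this face (about 5 to 12 N to push on); each further 5 mm lifts the back by 1 mm.
- foot_back_left (a point): underside of the left back foot (30 mm wide, 16 mm high) at the stand's back face (cask frame x = -90, y = +60, z = 0 mm); its height over the plank is the lift
- foot_back_right (a point): underside of the right back foot at the stand's back face (cask frame x = -90, y = -60, z = 0 mm)
- foot_front_left (a point): underside of the left front foot at the stand's front face (x = +90, y = +60, z = 0 mm)
- foot_front_right (a point): underside of the right front foot at the stand's front face (x = +90, y = -60, z = 0 mm)
- jug: Bystander: open steel cup 60 mm across, 72 mm high, standing on the bench below the tap. Origin: centre of its underside.
- wax_tin: Bystander: flat red tin, 60 mm across, 42 mm high, on the bench on the robot's right. Origin: centre of its underside.
- mallet: Bystander: rubber mallet lying on the bench at the far right, handle 190 mm along its x, black head 60 mm across. Origin: on the bench under the handle, 75 mm from the head's middle.
- bung: Bystander: white silicone bung, 50 mm across, 40 mm high, on the bench on the robot's right, near the robot. Origin: centre of its underside.
- wine_bottle: Bystander: dark wine bottle standing on the robot's left, 74 mm across, 300 mm tall. Origin: centre of its underside.
- tasting_glass: Bystander: stemmed tasting glass on the robot's left, 68 mm across, 130 mm tall. Origin: centre of its underside.
There are look-alikes about, which are no part of the job. Of the things shaped like the wedge, the beech one is meant.

How it is judged:
By the outcome, as a careful person would: the job done as asked, in the order asked, and still so for the second after the job is handed in, while the arm keeps its last pose, push and grip.
It also fails if it takes over 45 s, if anything falls off the work surface, if the arm or the gripper's body presses on something with over 40 N, if the wrist force passes 120 N, or if a joint passes its speed limit or range.

## Robot

A 6-joint arm with a two-finger parallel gripper is mounted at the origin on the work surface. World frame = base frame: x ahead of the robot, y to its left, z up, the work surface at z = 0. Lengths are in mm, angles in rad, forces in N, time in s.
With the tool pointing down it reaches from about 400 to 925 mm from the base axis. Payload 12.5 kg.
Tool frame: the origin (TCP) lies midway between the tips of the shut fingers; the grasp point (between the pads) lies 19 mm behind it (env.pinch_z is the z of the grasp point in the tool frame, in mm); z points along the fingers, y is the line along which they close (so a half turn about z gives the same grasp; the last joint's range is limited). The gripper opens to 95 mm and grips with 3 to 60 N. Pads are 20 mm wide; open, the fingers measure 119 mm over their backs; the gripper's body (75 mm by 180 mm) begins 59 mm behind the grasp point.
Start: joints at [-1.252, 0.491, 1.559, -0, 1.092, -0.106], TCP at [257.611, -569.459, 214.661] pointing down, gripper open.
Joint ranges: [-3.1, 3.1], [-0.84, 2.19], [0.05, 2.79], [-1.13, 4.28], [0.06, 2.93], [-2.69, 2.69]. Speed limits (rad/s): [2.22, 2.22, 2.79, 3.14, 3.14, 3.14].

## Interface

Orientations are given as [roll, pitch, yaw] about the fixed x, y, z axes, in that order (R = Rz(yaw) Ry(pitch) Rx(roll)).
In Python, from cell import env, eyes gives the robot as it stands.
- The arm moves only by the shell command python3 -m inch 'ROWS'. ROWS is JSON, a list of rows, each a list of 3 entries, a list of its own where there are three numbers: the shift along the tool's x, y, z in units of 60 mm (1.0 is 60 mm), then the turn about the tool's z in units of 5 degrees (1.0 is 5 degrees), then the closure, from -1 (fully open) to 1 (shut). In form: [[[tx, ty, tz], turn, claw], ...]. A call has exactly 10 rows; each row shifts and turns the commanded pose from where the row before left it, along the tool's axes as they then stand; what a row does not reach is not made up. A row lasts 1/8 s, in which the tool goes at most 62.5 mm and 10.7 degrees, less where a joint would pass 70% of its speed; a pose out of reach is approached as far as the arm can. A call is refused whole if a number of a shift passes 1 or a number of a turn 1, either way. A call with a gripper value outside its range is refused whole. The fingers move at their own pace and stop on an object; the grip force is fixed at half the most. Time passes only in rows, so rows that do not move let the fingers close, or fill a call up. It gives the time, the measured TCP pose, the force, the opening and the grip force at its end, in the units of the state.
- env.state(): the state, without advancing time (a new reading comes with each control period).
- eyes.read_camera(name): name is "scene" or "top"; returns a dict with "pixels" (420x560x3 uint8, red, green, blue), "fx", "fy", "cx", "cy" (pixels), "extrinsics" (4x4, takes a point from world to camera coordinates). Camera axes: x right, y down, z forward; pixel columns grow to the right and rows downward; lengths in mm; the calibration is good to about 2 mm. A picture is of the moment at which its call begins. There is no depth.
- env.job_done(): hands the job in; it is judged then, once.
Trained networks look in a picture, given as the dict that the camera call returned (one of the last four; its "shot" number tells which), for a name from the list of things; names that differ only in an ending like _2 or _b are one class to them, and where a whole thing is asked for, a point or a joint stands for the part that bears it (a point fixed in the world has none). Each returns a list of dicts, best first, with "score" (0 to 1); they miss things now and then, are a little off and sometimes report something else, mostly with a low value. They report only what shows in the picture. A call takes as long as a camera call. They do not tell look-alikes from the thing itself.
- eyes.boxes_of(name, picture): "centre" ([row, column] in pixels, amid what is visible of it).
- eyes.cut_out(name, picture): "mask" (420x560 bool, what is visible of it) and "centre" ([row, column] in pixels, amid what is visible of it).
- eyes.spot_point(name, picture): "centre" ([row, column] in pixels: a listed point, or the origin of a listed thing).
The state is a dict: "t": time; "joints": joint angles; "qvel": joint speeds; "tau": joint torques, N m; "eef_pos": TCP position; "tcp_rot": TCP orientation; "ft_force": force on the tool from outside, world axes, zero at the start; "moment": the same for the moment, N m; "opening": opening from 0.0 (shut) to 1.0 (fully open); "grip_force": force on a finger pad.
Only numpy, scipy, OpenCV 4.12 (cv2) and the standard library are available. Lean on these libraries where they do the work, as an engineer would, in place of code of your own. Each camera call takes 0.05 s, during which the arm holds its last target. There are 200 camera calls.

## Working session

There is one attempt and no reset: what is moved stays moved. The work goes in short steps, Python scripts to look and compute and a shell command to move; the robot and the scene stay as the last step left them, time stands still between calls to the robot, and variables do not carry over. Pictures are saved under pics/ and viewed, at most 10 in all, crops included, and the job is handed in when it is done.

```bash
ls; mkdir -p pics; cat > h.py <<'E'
import numpy as np, cv2
from cell import env, eyes
def ray(p,rc):
    E=np.array(p["extrinsics"]);R,t=E[:3,:3],E[:3,3]
    d=R.T@np.array([(rc[1]-p["cx"])/p["fx"],(rc[0]-p["cy"])/p["fy"],1.]);return -R.T@t,d
def at_z(p,rc,z):
    o,d=ray(p,rc);return o+d*(z-o[2])/d[2]
def proj(p,X):
    E=np.array(p["extrinsics"]);c=E[:3,:3]@np.array(X,float)+E[:3,3]
    return np.array([p["cy"]+p["fy"]*c[1]/c[2],p["cx"]+p["fx"]*c[0]/c[2]])
def save(p,n,crop=None,s=1):
    a=np.asarray(p["pixels"])[...,::-1]
    if crop: a=a[crop[0]:crop[1],crop[2]:crop[3]]
    cv2.imwrite("pics/"+n,cv2.resize(a,None,fx=s,fy=s,interpolation=cv2.INTER_CUBIC))
def tri(p,rc,q,rc2):
    o,d=ray(p,rc);a,b=ray(q,rc2);d/=np.linalg.norm(d);b/=np.linalg.norm(b)
    s=np.linalg.lstsq(np.c_[d,-b],a-o,rcond=None)[0];x,y=o+d*s[0],a+b*s[1]
    return (x+y)/2,np.linalg.norm(x-y)
E
python3 - <<'E'
from h import *
np.set_printoptions(precision=1,suppress=True)
P={n:eyes.read_camera(n) for n in("scene","top")}
for n,p in P.items(): save(p,n+"0.png")
zs=dict(wedge=0,wedge_tip=0,wedge_tail=0,plank=60,cask=60,arch_back=76,foot_back_left=60,foot_back_right=60,foot_front_left=60,foot_front_right=60,jug=0,wax_tin=0,bung=0,mallet=0,stillage=0)
for k,z in zs.items():
  for n,p in P.items():
    print(k,n,[(round(r["score"],2),np.array(r["centre"]),at_z(p,r["centre"],z)[:2]) for r in eyes.spot_point(k,p)[:4]])
print(env.state())
E
```

```text
pics
wedge scene [(0.89, array([158.4, 175.7]), array([ 405.1, -508.9])), (0.78, array([153.7, 274.5]), array([ 189.5, -291.3])), (0.64, array([212.3, 196.3]), array([ 567.9, -247.2]))]
wedge top [(0.63, array([182.5, 347.6]), array([ 559.7, -251.3])), (0.63, array([231.4, 432.7]), array([ 400.9, -508.7])), (0.59, array([250.6, 365.3]), array([ 346.9, -298.6]))]
wedge_tip scene [(0.92, array([144.4, 300.6]), array([  86.1, -265.4])), (0.65, array([236.7, 176.8]), array([ 669.4, -208.5])), (0.58, array([167. , 205.8]), array([ 384.7, -398.5]))]
wedge_tip top [(0.69, array([149.5, 331.7]), array([ 664.8, -205.1])), (0.61, array([238.5, 402.5]), array([ 381.3, -414.7])), (0.41, array([213.5, 356.6]), array([ 462.3, -275.8]))]
wedge_tail scene [(0.85, array([196., 218.]), array([ 476.7, -258. ])), (0.69, array([149. , 153.2]), array([ 408. , -611.5])), (0.68, array([160.8, 244.5]), array([ 283.2, -333.9]))]
wedge_tail top [(0.83, array([212.4, 356.7]), array([ 465.7, -276.3])), (0.77, array([226.4, 464.9]), array([ 413.8, -608.7]))]
plank scene [(0.88, array([264. , 373.2]), array([525.5
[... 1530 characters left out ...]
6, 313. ])), (0.61, array([240.8, 136.9]), array([ 739.8, -270.7]))]
mallet top [(0.68, array([125.2, 353. ]), array([ 740. , -274.4]))]
stillage scene [(0.77, array([288.2, 367.1]), array([537.6, 243.5]))]
stillage top [(0.66, array([168.6, 215.8]), array([614.1, 158.9])), (0.48, array([250.1, 365.6]), array([ 348.4, -299.6]))]
{'t': 1.6, 'joints': array([-1.3,  0.5,  1.6, -0. ,  1.1, -0.1]), 'qvel': array([ 0., -0., -0., -0., -0., -0.]), 'tau': array([  0. , -61.2, -25.8,   0.1,   0. ,   0. ]), 'eef_pos': array([ 257.6, -569.5,  214.7]), 'tcp_rot': array([3.1, 0. , 0.4]), 'ft_force': array([0.4, 0.7, 0. ]), 'moment': array([ 0.,  0., -0.]), 'grip_force': 0.0, 'opening': 0.9971653523399121}
```

View pictures.

View pics/scene0.png

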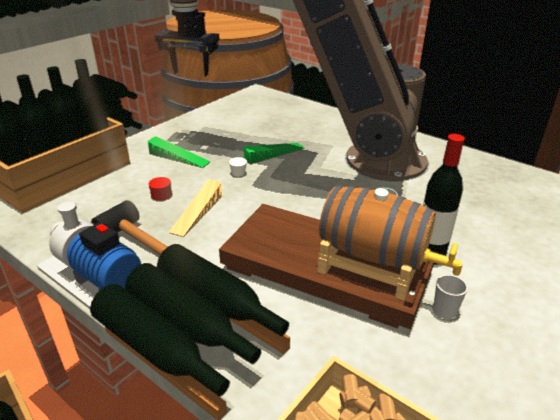

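View pics/top0.png

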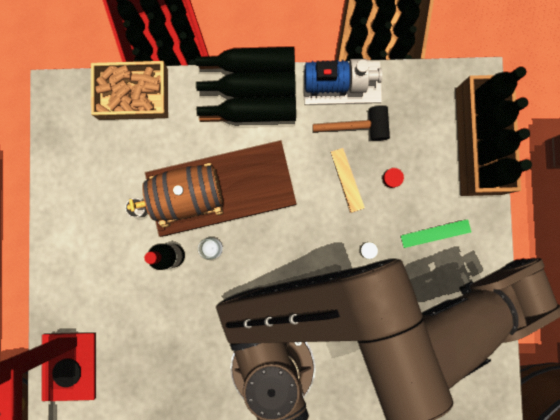

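```bash
cat > fit.py <<'E'
from h import *
from scipy.optimize import minimize, least_squares
def rot(v,x,y,th):
    c,s=np.cos(th),np.sin(th);v=np.array(v,float)
    return np.c_[x+c*v[:,0]-s*v[:,1],y+s*v[:,0]+c*v[:,1],v[:,2]]
def sil(p,V):
    q=np.array([proj(p,v)[::-1] for v in V]);m=np.zeros((420,560),np.uint8)
    cv2.fillConvexPoly(m,cv2.convexHull(np.round(q*16).astype(np.int32)),1,shift=4);return m>0
W=[(a,b,c) for a,h in((100,5),(-100,45)) for b in(-20,20) for c in(0,h)]
S=[(a,b,c) for a in(-310,115) for b in(-100,100) for c in(35,60)]
def fit(V,ms,x0,ign=None):
    def f(x):
        s=0
        for i,(p,m) in enumerate(ms):
            r=sil(p,rot(V,x[0]*100,x[1]*100,x[2]*1))
            k=np.ones_like(m) if ign is None else ~ign[i]
            s+=1-(r&m&k).sum()/((r|m)&k).sum()
        return s
    x0=np.array([x0[0]/100,x0[1]/100,x0[2]])
    r=minimize(f,x0,method="Nelder-Mead",options=dict(initial_simplex=np.vstack([x0,x0+[.1,0,0],x0+[0,.1,0],x0+[0,0,.06]]),xatol=1e-3,fatol=1e-3))
    return r.x*[100,100,1],r.fun
E
python3 - <<'E'
from fit import *
np.set_printoptions(precision=3,suppress=True)
P=[eyes.read_camera(n) for n in("scene","top")]
px=[(212,196),(182,348)]
ms=[]
for p,c in zip(P,px):
    r=min(eyes.cut_out("wedge",p),key=lambda r:np.hypot(*(np.array(r["centre"])-c)));ms.append((p,r["mask"]));print(r["score"],r["centre"],r["mask"].sum())
for x0 in((564,-249,.3),(564,-249,.3+np.pi)): 
    print("wedge both",*fit(W,ms,x0), "single",*[fit(W,[m],x0) for m in ms])
sm=[];ig=[]
for p in P:
    r=eyes.cut_out("stillage",p);print([(a["score"],a["centre"],a["mask"].sum()) for a in r]);sm.append((p,r[0]["mask"]))
    r=eyes.cut_out("cask",p);print([(a["score"],a["centre"],a["mask"].sum()) for a in r])
    ig.append(cv2.dilate(r[0]["mask"].astype(np.uint8),np.ones((7,7)))>0)
print("still",*fit(S,sm,(522,238,1.8),ig),*[fit(S,[m],(522,238,1.8),[i]) for m,i in zip(sm,ig)])
s,t=P
a=np.vstack([cv2.resize(s["pixels"][170:250,155:235],(400,400),interpolation=2),cv2.resize(t["pixels"][140:220,310:390],(400,400),interpolation=2)])
a=np.hstack([a[:400],a[400:]]);cv2.imwrite("pics/w.png",a[...,::-1])
E
```

```text
0.62 [206.8, 199.7] 1214
0.87 [183.1, 348.1] 914
wedge both [ 568.041 -244.405    0.272] 0.16502196393683355 single (array([ 567.103, -242.427,    0.289]), np.float64(0.04937304075235105)) (array([ 567.694, -246.547,    0.293]), np.float64(0.06829765545361877))
wedge both [ 566.933 -245.508    3.469] 0.44713817014114987 single (array([ 558.651, -245.901,    3.476]), np.float64(0.31422351233671986)) (array([ 566.734, -246.875,    3.432]), np.float64(0.1061507936507936))
[(0.94, [268.3, 308.0], np.int64(10991)), (0.35, [195.4, 446.4], np.int64(2811))]
[(0.63, [236.6, 379.0], np.int64(9391)), (0.31, [219.2, 127.3], np.int64(1271))]
[(0.8, [183.2, 245.7], np.int64(6044))]
[(0.96, [191.9, 181.0], np.int64(3838))]
still [528.039 240.118   1.778] 0.16097208073348668 (array([543.008, 244.631,   1.77 ]), np.float64(0.04698942229454839)) (array([527.623, 237.25 ,   1.782]), np.float64(0.01713859910581217))
```

View pics/w.png

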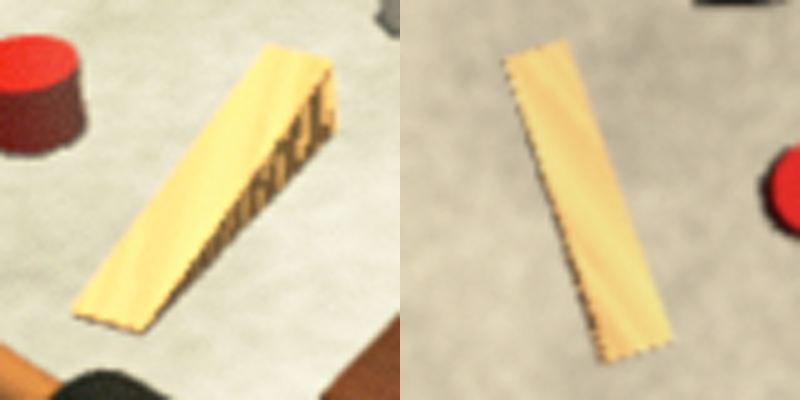

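Look-alikes: green wedges at scene (153,175) and (150,274), beech at scene (212,196) / top (182,348). The crop confirms the beech one, with its thick end towards the robot (scene (185,215)) and its tip at (236,177). Now the reach.

```bash
cat > go.py <<'E'
from h import *
def go(x,y,z,yaw):
    s=env.state();r,p,w=s["tcp_rot"]
    u=((w-yaw+np.pi/2)%np.pi-np.pi/2) if False else w-yaw
    d=np.array([x,y,z])-s["eef_pos"];c,n=np.cos(yaw),np.sin(yaw)
    print("t %.2f pos"%s["t"],np.round(s["eef_pos"],1),"rpy",np.round(s["tcp_rot"],4),"F",np.round(s["ft_force"],1),"open %.3f grip %.1f"%(s["opening"],s["grip_force"]))
    print("turn units %.2f; then shift units"%(np.degrees(u)/5),np.round(np.array([c*d[0]+n*d[1],n*d[0]-c*d[1],-d[2]])/60,3))
E
python3 -c "
from go import *
th=.29;go(567.5-67*np.cos(th),-244.5-67*np.sin(th),120,th)"
```

```text
t 2.00 pos [ 257.6 -569.4  214.7] rpy [3.1415 0.     0.4248] F [0.1 0.  0.6] open 0.999 grip 0.0
turn units 1.55; then shift units [ 5.381 -3.713  1.578]
```

```bash
python3 -m inch '[[[0,0,0],0.775,-1],[[0,0,0],0.775,-1],[[0.67,-0.46,0.2],0,-1],[[0.67,-0.46,0.2],0,-1],[[0.67,-0.46,0.2],0,-1],[[0.67,-0.46,0.2],0,-1],[[0.67,-0.46,0.2],0,-1],[[0.67,-0.46,0.2],0,-1],[[0.67,-0.46,0.2],0,-1],[[0.67,-0.46,0.2],0,-1]]'
python3 -c "
from go import *
th=.29;go(567.5-67*np.cos(th),-244.5-67*np.sin(th),6,th)
p=eyes.read_camera('scene');q=eyes.read_camera('top')
a=[cv2.resize(p['pixels'][140:240,150:250],(400,400)),cv2.resize(q['pixels'][130:230,300:400],(400,400))];cv2.imwrite('pics/g.png',np.hstack(a)[...,::-1])"
```

```text
t: 3.25
eef_pos: [503.8, -264.8, 118.4]
tcp_rot: [3.141, -0.0, 0.29]
ft_force: [0.1, -0.6, -0.4]
opening: 0.999
grip_force: 0.0
t 3.25 pos [ 503.8 -264.8  118.4] rpy [ 3.1412e+00 -2.0000e-04  2.8950e-01] F [ 0.1 -0.6 -0.4] open 0.999 grip 0.0
turn units -0.01; then shift units [-0.002 -0.02   1.873]
```

View pics/g.png

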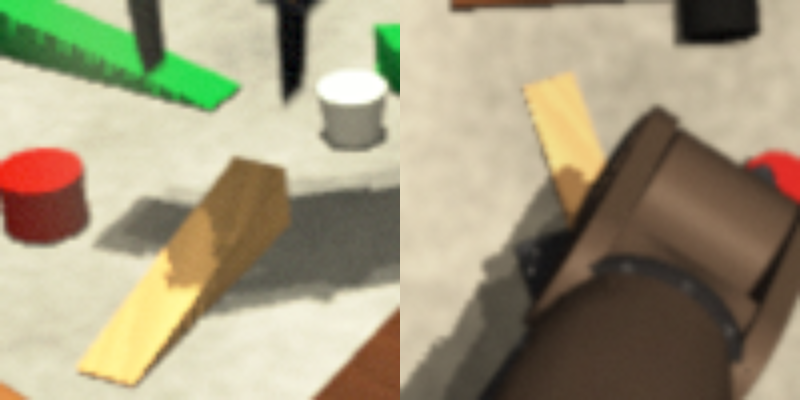

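Fingertips (scene crop ~(65,150) and (95,290)) straddle the tail, and the top view shows the palm over the thick end. Descend and grip.

```bash
python3 -m inch '[[[0,-0.02,0.4],0,-1],[[0,0,0.4],0,-1],[[0,0,0.4],0,-1],[[0,0,0.3],0,-1],[[0,0,0.2],0,-1],[[0,0,0.17],0,-1],[[0,0,0],0,1],[[0,0,0],0,1],[[0,0,0],0,1],[[0,0,0],0,1]]'
python3 -m inch '[[[0,0,0],0,1],[[0,0,0],0,1],[[0,0,0],0,1],[[0,0,-0.2],0,1],[[0,0,-0.3],0,1],[[0,0,-0.5],0,1],[[0,0,-0.5],0,1],[[0,0,-0.5],0,1],[[0,0,-0.2],0,1],[[0,0,0],0,1]]'
```

```text
t: 4.6
eef_pos: [502.6, -265.0, 6.8]
tcp_rot: [3.141, -0.0, 0.29]
ft_force: [-0.4, -0.2, 0.8]
opening: 0.634
grip_force: 0.0
t: 5.85
eef_pos: [502.5, -265.0, 139.2]
tcp_rot: [3.14, -0.001, 0.29]
ft_force: [0.4, -0.5, -2.6]
opening: 0.417
grip_force: 30.0
```

```bash
python3 -m inch '[[[0,0,0],-0.95,1],[[0,0,0],-0.95,1],[[0,0,0],-0.95,1],[[0,0,0],-0.95,1],[[0,0,0],-0.95,1],[[0,0,0],-0.95,1],[[0,0,0],-0.95,1],[[0,0,0],-0.95,1],[[0,0,0],-0.95,1],[[0,0,0],-0.95,1]]'
python3 -m inch '[[[0,0,0],-0.95,1],[[0,0,0],-0.95,1],[[0,0,0],-0.95,1],[[0,0,0],-0.95,1],[[0,0,0],-0.95,1],[[0,0,0],-0.95,1],[[0,0,0],-0.95,1],[[0,0,0],-0.95,1],[[0,0,0],0,1],[[0,0,0],0,1]]'
python3 -c "
from go import *
go(594,-72.7,139,1.782)
P=[eyes.read_camera(n) for n in('scene','top')]
for k,z in dict(arch_back=76,foot_back_left=60,foot_back_right=60,foot_front_left=60,foot_front_right=60,cask=60).items():
  for p in P:
    for r in eyes.spot_point(k,p)[:2]:
      X=at_z(p,r['centre'],z)[:2]-[527.6,237.3];c,s=np.cos(1.782),np.sin(1.782)
      print(k,round(r['score'],2),np.round(r['centre']),np.round([c*X[0]+s*X[1],-s*X[0]+c*X[1]],1))
"
```

```text
t: 7.1
eef_pos: [502.0, -264.6, 137.1]
tcp_rot: [-3.139, -0.0, 1.121]
ft_force: [-1.8, -0.0, -1.0]
opening: 0.42
grip_force: 30.0
t: 8.35
eef_pos: [502.3, -264.8, 137.8]
tcp_rot: [-3.141, -0.001, 1.78]
ft_force: [0.6, 0.0, -1.9]
opening: 0.425
grip_force: 30.0
t 8.35 pos [ 502.3 -264.8  137.8] rpy [-3.1409e+00 -6.0000e-04  1.7800e+00] F [ 0.6  0.  -1.9] open 0.425 grip 30.0
turn units -0.02; then shift units [ 2.81   2.166 -0.02 ]
arch_back 0.6 [245. 330.] [-90.6  -0.6]
arch_back 0.58 [170. 216.] [-100.3  -51.3]
foot_back_left 0.65 [208. 221.] [-89.2  60.9]
foot_back_right 0.65 [267. 319.] [-90.8 -58.2]
foot_back_right 0.7 [169. 212.] [-88.1 -60.3]
foot_front_left 0.38 [169. 237.] [-446.3  215.2]
foot_front_left 0.58 [222. 163.] [91.5 60.3]
foot_front_right 0.73 [294. 405.] [ 88.2 -58.2]
cask 0.69 [261. 371.] [-0.3  7.4]
cask 0.18 [252. 430.] [105.4  94.3]
cask 0.89 [193. 187.] [ 1.5 -5.9]
```

```bash
python3 -m inch '[[[0.3,0.25,0],0,1],[[0.6,0.45,0],0,1],[[0.6,0.45,0],0,1],[[0.6,0.45,0],0,1],[[0.4,0.3,0],0,1],[[0.31,0.27,0],0,1],[[0,0,0.3],0,1],[[0,0,0.3],0,1],[[0,0,0.2],0,1],[[0,0,0.1],0,1]]'
python3 - <<'E'
from go import *
from fit import *
go(594,-72.7,66.8,1.782)
P=[eyes.read_camera(n) for n in('scene','top')]
z=env.state()["eef_pos"][2]-6.8
for p in P:
  for k,dz in(("wedge_tip",0),("wedge_tail",0)):
    for r in eyes.spot_point(k,p)[:3]:
      X=at_z(p,r['centre'],z)[:2]-[527.6,237.3];c,s=np.cos(1.782),np.sin(1.782)
      print(k,round(r['score'],2),np.round(r['centre']),np.round([c*X[0]+s*X[1],-s*X[0]+c*X[1]],1))
a=[cv2.resize(P[0]['pixels'][170:290,220:340],(400,400)),cv2.resize(P[1]['pixels'][130:250,190:310],(400,400))];cv2.imwrite('pics/st.png',np.hstack(a)[...,::-1])
E
```

```text
t: 10.3
eef_pos: [594.3, -72.8, 83.9]
tcp_rot: [-3.141, -0.0, 1.782]
ft_force: [-0.0, -0.2, -2.0]
opening: 0.418
grip_force: 30.0
t 10.30 pos [594.3 -72.8  83.9] rpy [-3.1411e+00 -2.0000e-04  1.7816e+00] F [-0.  -0.2 -2. ] open 0.418 grip 30.0
turn units -0.00; then shift units [ 0.003 -0.005  0.285]
wedge_tip 0.89 [168. 207.] [-506.8  159.2]
wedge_tip 0.79 [144. 299.] [-345.   399.3]
wedge_tip 0.67 [238. 307.] [-143.    -1.9]
wedge_tail 0.86 [164. 245.] [-426.7  225.5]
wedge_tail 0.75 [148. 150.] [-712.9  182. ]
wedge_tail 0.7 [217. 229.] [-334.9  -10.4]
wedge_tip 0.9 [184. 236.] [-148.     4.5]
wedge_tip 0.71 [337. 360.] [-396.7  524.4]
wedge_tip 0.64 [238. 402.] [-588.9  276. ]
wedge_tail 0.92 [270. 380.] [-502.2  352. ]
wedge_tail 0.86 [227. 465.] [-777.   287.7]
```

View pics/st.png

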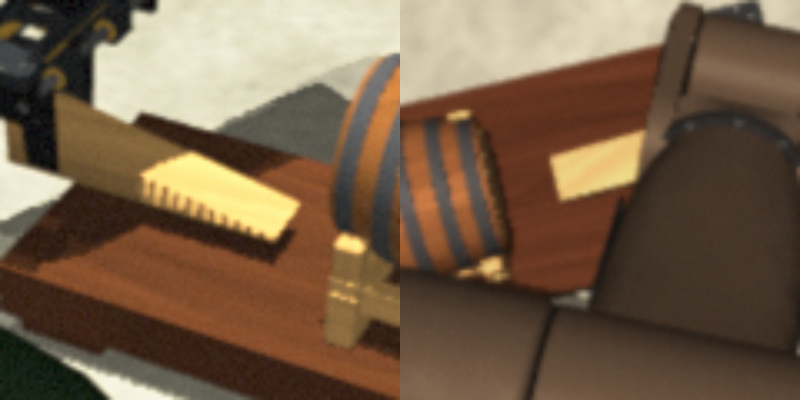

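Wedge is level in the grip, tip at scene (238,307)/top (184,236), on the cask's axis about 55 mm short of the arch. Lay it down.

```bash
python3 -m inch '[[[0,0,0.08],0,1],[[0,0,0.06],0,1],[[0,0,0.05],0,1],[[0,0,0.04],0,1],[[0,0,0.02],0,1],[[0,0,0.02],0,1],[[0,0,0.01],0,1],[[0,0,0],0,1],[[0,0,0],0,1],[[0,0,0],0,1]]'
```

```text
t: 11.85
eef_pos: [594.5, -72.8, 67.7]
tcp_rot: [3.142, 0.0, 1.782]
ft_force: [-0.8, 0.1, -2.1]
opening: 0.419
grip_force: 30.0
```

```bash
python3 -m inch '[[[0,0,0.01],0,1],[[0,0,0.01],0,1],[[0,0,0],0,1],[[0,0,0],0,1],[[0,0,0],0,1],[[0,0,0],0,1],[[0,0,0],0,1],[[0,0,0],0,1],[[0,0,0],0,1],[[0,0,0],0,1]]'
```

```text
t: 13.1
eef_pos: [594.5, -72.8, 66.5]
tcp_rot: [3.142, 0.0, 1.782]
ft_force: [-1.4, -0.1, 2.2]
opening: 0.413
grip_force: 30.0
```

```bash
python3 -m inch '[[[0.1,0,0],0,1],[[0.15,0,0],0,1],[[0.18,0,0],0,1],[[0.18,0,0],0,1],[[0.18,0,0],0,1],[[0.18,0,0],0,1],[[0.15,0,0],0,1],[[0.1,0,0],0,1],[[0.08,0,0],0,1],[[0.05,0,0],0,1]]'
python3 -m inch '[[[0.03,0,0],0,1],[[0.03,0,0],0,1],[[0.03,0,0],0,1],[[0.03,0,0],0,1],[[0.03,0,0],0,1],[[0.03,0,0],0,1],[[0,0,0],0,1],[[0,0,0],0,1],[[0,0,0],0,1],[[0,0,0],0,1]]'
python3 - <<'E'
from go import *
from fit import *
go(594,-72.7,66.8,1.782)
c,s=np.cos(1.782),np.sin(1.782)
X=env.state()["eef_pos"][:2]-[527.6,237.3];print("tcp still",c*X[0]+s*X[1],-s*X[0]+c*X[1])
P=[eyes.read_camera(n) for n in('scene','top')]
for p in P:
  for k,z in(("foot_back_left",60),("foot_back_right",60),("foot_front_right",60),("foot_front_left",60),("arch_back",76)):
    for r in eyes.spot_point(k,p)[:1]:
      X=at_z(p,r['centre'],z)[:2]-[527.6,237.3]
      print(k,round(r['score'],2),np.round(r['centre'],1),np.round([c*X[0]+s*X[1],-s*X[0]+c*X[1]],1))
a=[cv2.resize(P[0]['pixels'][200:320,270:390],(400,400)),cv2.resize(P[1]['pixels'][130:250,190:310],(400,400))];cv2.imwrite('pics/s2.png',np.hstack(a)[...,::-1])
E
```

```text
t: 14.35
eef_pos: [577.6, 6.6, 66.5]
tcp_rot: [3.141, 0.0, 1.782]
ft_force: [0.5, -3.2, 4.2]
opening: 0.416
grip_force: 30.0
t: 15.6
eef_pos: [575.2, 17.2, 66.5]
tcp_rot: [3.141, -0.0, 1.782]
ft_force: [1.0, -1.9, 5.2]
opening: 0.423
grip_force: 30.0
t 15.60 pos [575.2  17.2  66.5] rpy [ 3.1415e+00 -1.0000e-04  1.7818e+00] F [ 1.  -1.9  5.2] open 0.423 grip 30.0
turn units -0.00; then shift units [-1.531 -0.008 -0.005]
tcp still -225.17373532027628 -0.425336772589489
foot_back_left 0.28 [312.1 445.7] [168.7 -70.2]
foot_back_right 0.98 [267.4 318.6] [-91. -60.]
foot_front_right 0.79 [293.9 406.1] [ 90.5 -55.8]
arch_back 0.88 [245.6 329.3] [-91.1  -2.3]
foot_back_left 0.74 [205.4 221.5] [-91.1  54.3]
foot_back_right 0.85 [168.7 214.3] [-95.2 -58.9]
foot_front_left 0.75 [222. 162.] [93.8 61. ]
arch_back 0.64 [191.3 205. ] [-54.2   3.3]
```

View pics/s2.png

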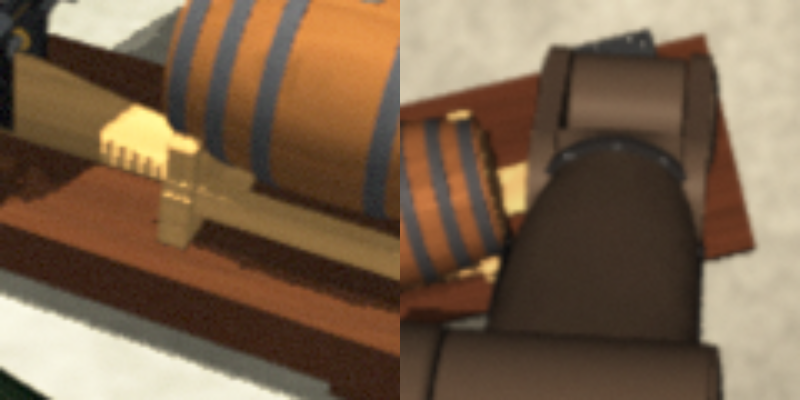

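The wedge's tip has entered under the arch, centred between the feet (foot at scene (267,319)). Now push slowly and watch the force.

```bash
python3 -m inch '[[[0.02,0,0],0,1],[[0.02,0,0],0,1],[[0.02,0,0],0,1],[[0.02,0,0],0,1],[[0.02,0,0],0,1],[[0.02,0,0],0,1],[[0.02,0,0],0,1],[[0.02,0,0],0,1],[[0.02,0,0],0,1],[[0.02,0,0],0,1]]'
python3 -m inch '[[[0.02,0,0],0,1],[[0.02,0,0],0,1],[[0.02,0,0],0,1],[[0.02,0,0],0,1],[[0.02,0,0],0,1],[[0.01,0,0],0,1],[[0,0,0],0,1],[[0,0,0],0,1],[[0,0,0],0,1],[[0,0,0],0,1]]'
```

```text
t: 17.45
eef_pos: [572.7, 28.8, 66.5]
tcp_rot: [3.141, 0.0, 1.782]
ft_force: [0.8, -4.5, 4.6]
opening: 0.419
grip_force: 30.0
t: 18.7
eef_pos: [571.3, 35.3, 66.5]
tcp_rot: [3.141, 0.0, 1.782]
ft_force: [1.0, -3.1, 5.4]
opening: 0.42
grip_force: 30.0
```

```bash
python3 -m inch '[[[0.02,0,0],0,1],[[0.02,0,0],0,1],[[0.02,0,0],0,1],[[0.02,0,0],0,1],[[0.02,0,0],0,1],[[0,0,0],0,1],[[0,0,0],0,1],[[0,0,0],0,1],[[0,0,0],0,1],[[0,0,0],0,1]]'
```

```text
t: 19.95
eef_pos: [570.3, 40.7, 66.5]
tcp_rot: [3.141, 0.001, 1.782]
ft_force: [1.7, -7.4, 5.5]
opening: 0.419
grip_force: 30.0
```

```bash
python3 -m inch '[[[0.02,0,0],0,1],[[0.02,0,0],0,1],[[0.02,0,0],0,1],[[0.02,0,0],0,1],[[0.02,0,0],0,1],[[0,0,0],0,1],[[0,0,0],0,1],[[0,0,0],0,1],[[0,0,0],0,1],[[0,0,0],0,1]]'
```

```text
t: 21.2
eef_pos: [569.1, 46.5, 66.5]
tcp_rot: [3.141, 0.001, 1.782]
ft_force: [2.4, -8.3, 3.6]
opening: 0.414
grip_force: 30.0
```

```bash
python3 -m inch '[[[0.02,0,0],0,1],[[0.02,0,0],0,1],[[0.02,0,0],0,1],[[0.02,0,0],0,1],[[0.02,0,0],0,1],[[0,0,0],0,1],[[0,0,0],0,1],[[0,0,0],0,1],[[0,0,0],0,1],[[0,0,0],0,1]]'
python3 - <<'E'
from go import *
c,s=np.cos(1.782),np.sin(1.782)
go(570,40,66,1.782)
X=env.state()["eef_pos"][:2]-[527.6,237.3];print("tip",c*X[0]+s*X[1]+167)
P=[eyes.read_camera(n) for n in('scene','top')]
for p in P:
  for k,z in(("foot_back_left",60),("foot_back_right",60),("foot_front_right",60),("foot_front_left",60),("arch_back",76)):
    for r in eyes.spot_point(k,p)[:1]:
      X=at_z(p,r['centre'],z)[:2]-[527.6,237.3]
      print(k,round(r['score'],2),np.round(r['centre'],1),np.round([c*X[0]+s*X[1],-s*X[0]+c*X[1]],1))
save(P[0],'s3.png',(200,320,290,430),5)
E
```

```text
t: 22.45
eef_pos: [567.8, 52.3, 66.5]
tcp_rot: [3.141, 0.001, 1.782]
ft_force: [1.4, -8.0, 4.5]
opening: 0.424
grip_force: 30.0
t 22.45 pos [567.8  52.3  66.5] rpy [3.1411e+00 7.0000e-04 1.7818e+00] F [ 1.4 -8.   4.5] open 0.424 grip 30.0
turn units -0.00; then shift units [-0.209 -0.008  0.008]
tip -22.292956784958164
foot_back_left 0.28 [197.6 163.2] [-538.2    9.4]
foot_back_right 0.82 [265.2 321. ] [-89.1 -51.4]
foot_front_right 0.59 [293.5 405.7] [ 89.6 -55.1]
foot_front_left 0.29 [244.5 317.3] [-122.5    8.6]
arch_back 0.67 [245.9 333.5] [-82.7   0.7]
foot_back_right 0.86 [167.5 212.5] [-90.7 -63.7]
foot_front_right 0.41 [168.1 214.9] [-97.4 -60.3]
foot_front_left 0.71 [220.8 162.1] [92.7 57.5]
```

View pics/s3.png

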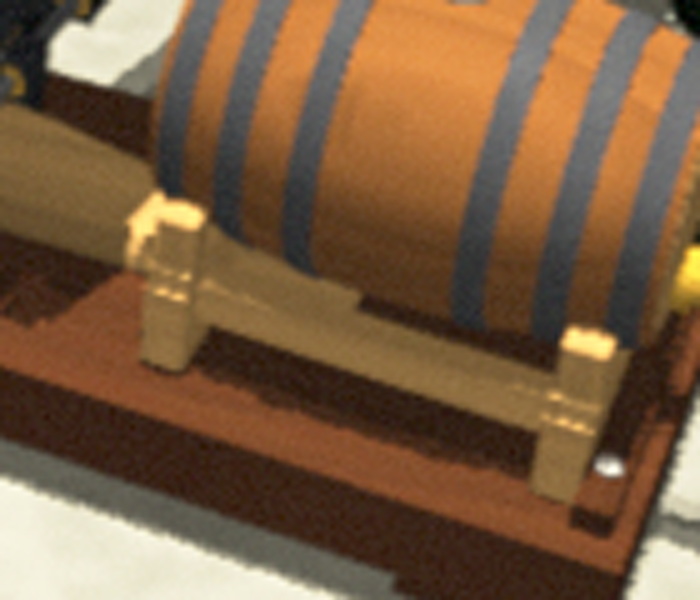

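```bash
cat > lift.py <<'E'
from fit import *
c,s=np.cos(1.782),np.sin(1.782);O=np.array([527.6,237.3])
def meas():
    p=eyes.read_camera("scene");A=cv2.imread("pics/scene0.png",0);B=cv2.cvtColor(np.asarray(p["pixels"]),cv2.COLOR_RGB2GRAY)
    out=[]
    # ring of stationary points (plank front edge) gives the bias; stand posts/rail lie near plane y=-70
    m=np.zeros_like(A);m[200:292,322:412]=1
    f=cv2.goodFeaturesToTrack(A,120,.01,3,mask=m)
    g,st,e=cv2.calcOpticalFlowPyrLK(A,B,f,None,winSize=(11,11),maxLevel=1)
    h,s2,_=cv2.calcOpticalFlowPyrLK(B,A,g,None,winSize=(11,11),maxLevel=1)
    f,g,h=f[:,0],g[:,0],h[:,0];k=(st[:,0]>0)&(np.linalg.norm(h-f,axis=1)<.3)&(np.linalg.norm(g-f,axis=1)<6);f,g=f[k],g[k]
    n=np.array([-s,c]);L=[]
    for q in f:
        o,d=ray(p,q[::-1]);tt=(-70-(o[:2]-O)@n)/(d[:2]@n);X=o+d*tt
        L.append([(X[:2]-O)@[c,s],-70,X[2]-60])
    L=np.array(L);k=(L[:,2]>2)&(abs(L[:,0])<105)&(L[:,2]<175);L,f,g=L[k],f[k],g[k]
    def pr(a):
        t=a[1]/180.;x=L[:,0]-90;z=L[:,2]
        V=np.c_[90+a[0]+x*np.cos(t)+z*np.sin(t),L[:,1],-x*np.sin(t)+z*np.cos(t)]
        W=rot(V,*O,1.782)+[0,0,60];return np.array([proj(p,w)[::-1] for w in W])
    b=pr([0,0]);r=least_squares(lambda a:(pr(a)-b-(g-f)).ravel(),[0,0],loss="soft_l1",f_scale=.3)
    cov=np.sqrt(np.diag(np.linalg.inv(r.jac.T@r.jac)))*.4
    back=L[:,0]<-70;fr=L[:,0]>70
    print("n",len(L),"slide,lift mm",np.round(r.x,2),"+-",np.round(cov,2),"med flow back",np.round(np.median((g-f)[back],0),2),"front",np.round(np.median((g-f)[fr],0),2))
E
python3 -c "
from lift import *
meas();meas()"
```

```text
n 49 slide,lift mm [1.81 1.29] +- [0.17 0.24] med flow back [ 1.2  -0.03] front [1.26 0.36]
n 49 slide,lift mm [1.76 1.29] +- [0.18 0.25] med flow back [ 1.26 -0.19] front [1.27 0.36]
```

```bash
python3 -m inch '[[[0.02,0,0],0,1],[[0.02,0,0],0,1],[[0.02,0,0],0,1],[[0.02,0,0],0,1],[[0.02,0,0],0,1],[[0.02,0,0],0,1],[[0,0,0],0,1],[[0,0,0],0,1],[[0,0,0],0,1],[[0,0,0],0,1]]'; python3 -c "
from lift import *
meas()"
```

```text
t: 24.4
eef_pos: [566.3, 59.4, 66.5]
tcp_rot: [3.141, 0.001, 1.782]
ft_force: [1.7, -7.2, 5.1]
opening: 0.423
grip_force: 30.0
n 49 slide,lift mm [1.71 2.45] +- [0.18 0.25] med flow back [ 1.63 -0.64] front [1.44 0.3 ]
```

```bash
python3 -m inch '[[[0.02,0,0],0,1],[[0.02,0,0],0,1],[[0.02,0,0],0,1],[[0.02,0,0],0,1],[[0.02,0,0],0,1],[[0.02,0,0],0,1],[[0,0,0],0,1],[[0,0,0],0,1],[[0,0,0],0,1],[[0,0,0],0,1]]'; python3 -c "
from lift import *
meas()
X=env.state()['eef_pos'][:2]-O;print('tip',X@[c,s]+167)
p=eyes.read_camera('scene');save(p,'s4.png',(200,320,290,430),5)
"
```

```text
t: 25.7
eef_pos: [564.7, 66.4, 66.5]
tcp_rot: [3.141, 0.001, 1.782]
ft_force: [1.9, -7.4, 5.1]
opening: 0.421
grip_force: 30.0
n 47 slide,lift mm [1.67 3.79] +- [0.2  0.28] med flow back [ 2.04 -0.95] front [1.79 0.26]
tip -7.886815135008533
```

View pics/s4.png

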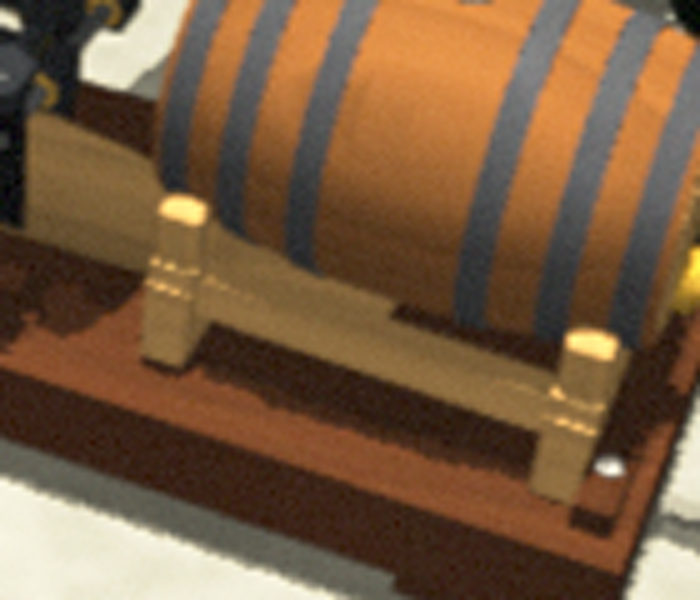

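The back foot shows a dark gap under it at scene about (273,323), and the front feet stand behind the batten. The lift is about 4 to 5 mm by both vision and wedge travel, and the cask is still, so I am handing in.

```bash
python3 -c "
from cell import env
print(env.state()['ft_force'],env.job_done())"
```

```text
the job is handed in; nothing more can be done
[ 1.48001901 -7.53311585  5.40859304] None
```

The cask is tipped towards its tap: I measured the back feet about 4 to 5 mm clear of the plank, the front feet stand behind the batten, the gripper still holds the beech wedge in place, and the job is handed in.

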